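Serve a finger biscuit with the tongs

TASK

Pick up the tongs and use them to lift the finger biscuit off its board and set it down in the round dish, without your fingers touching it. Lay the tongs back on their board, then slide the dish, with the biscuit in it, across the table onto the middle of the guest's round place mat. Leave the cookies and the upturned cups where they are.

Things in the scene. Friction and masses are not known exactly. Their poses are not given: they have to be found in the camera images.
- tongs: Steel tongs, 185 mm long, 95 g, balanced at the grip, standing on their jaws and a rear foot. Origin: at underside level, between the arms, below the grip. x to the jaws, z up. Two flat upright arms, 6 mm thick (z 24 to 46 mm), run from a 50 mm wide cross-piece (x -96 to -74 mm) to x = 105 mm. Grip from above at x = 0, 36 mm up, closing along y; open, the arms are 51 mm wide there (outside).
- tongs_jaw (a point): The middle between the jaws, at the level of their lower edges: 95 mm ahead of the tongs' origin, z = 0. The jaws are upright plates 30 mm long (x 80 to 110 mm), reaching from 0 to 26 mm height, with the arms above them.
- tongs_left (a joint): Closing angle of each arm (both alike): 0 = open, jaws 54 mm apart inside (67 mm outside); 0.085 rad = arms parallel, jaws 26 mm apart, 38 mm over the arms at the grip; at most 0.14. At 46 mm over the arms at the grip the jaws are about 43 mm apart. Springs open them, pushing each finger with 8 N when open and 14 N when closed on the biscuit.
- tongs_board: Fixed plain wooden board under the tongs, 240 x 140 x 10 mm (x, y, z); origin at the centre of its underside, x along its length.
- biscuit_board: Fixed wooden board of the same size with two dark lines along its edges, carrying the finger biscuit and two round cookies; origin at the centre of its underside.
- biscuit: The finger biscuit: a brown bar 76 x 26 x 22 mm (x, y, z), about 45 g, lying on the biscuit board; origin at the centre of its underside, x along its length.
- dish: Round white dish, 140 mm across the rim, 124 mm across the foot, 24 mm high, wall 4 mm, about 350 g, loose on the table; origin at the centre of its underside, on the table top.
- dish_in (a point): Centre of the dish's inner floor, 5 mm above its underside; the inner floor is about 115 mm across.
- mat: The guest's flat round place mat, 190 mm across with a cork middle 156 mm across, about 1 mm thick (no step to push over), fixed; origin at its centre on the table.
- cookie1: Bystander: round cookie 62 mm across, 12 mm thick, on the biscuit board beyond the biscuit.
- cookie2: Bystander: a second such cookie beside it.
- cup_a: Bystander: white tea cup standing mouth-down on a saucer, 72 mm wide, 62 mm high; origin at the centre of its rim, 8 mm above the table.
- cup_b: Bystander: a second such cup on its saucer.

How it is judged:
On the way, in this order (a step that is already met when the one before it is completed fails the run):
1. The finger biscuit is lifted in the tongs, its underside at least 50 mm above the table (contact force between tongs and biscuit above 0.5 N and height (world z) of biscuit above 0.05 m), for 0.2 s.
2. Still held in the tongs, the biscuit is lowered into the dish: within 30 mm of its centre and under 10 mm above its floor (not dropped); the dish is more than 70 mm from the mat's centre (contact force between tongs and biscuit above 0.5 N and horizontal distance between biscuit and dish_in below 0.03 m and z of biscuit in the frame of dish_in below 0.01 m and horizontal distance between dish and mat above 0.07 m), for 0.1 s.
3. The biscuit lies flat in the dish; the tongs stand upright on their board, let go, origin within 30 mm of its centre along each side; the dish is still over 70 mm from the mat's centre (horizontal distance between biscuit and dish_in below 0.03 m and z of biscuit in the frame of dish_in below 0.006 m and angle between biscuit's own z axis and vertical below 0.15 rad and x of tongs in the frame of tongs_board between -0.03 and 0.03 m and y of tongs in the frame of tongs_board between -0.03 and 0.03 m and angle between tongs's own z axis and vertical below 0.1 rad and height (world z) of tongs below 0.016 m and contact force between the fingers and tongs below 0.05 N and linear speed of tongs below 0.02 m/s and horizontal distance between dish and mat above 0.07 m), for 0.2 s.
At the end, for the whole second after the job is handed in: The dish stands at rest with its centre within 15 mm of the mat's centre, the biscuit lies flat in it within 30 mm of its centre, the tongs stand on their board (origin within 30 mm of the board's centre along each side), and the robot touches nothing (horizontal distance between biscuit and dish_in below 0.03 m and z of biscuit in the frame of dish_in below 0.006 m and angle between biscuit's own z axis and vertical below 0.15 rad and x of tongs in the frame of tongs_board between -0.03 and 0.03 m and y of tongs in the frame of tongs_board between -0.03 and 0.03 m and angle between tongs's own z axis and vertical below 0.1 rad and height (world z) of tongs below 0.016 m and contact force between the fingers and tongs below 0.05 N and linear speed of tongs below 0.02 m/s and horizontal distance between dish and mat below 0.015 m and linear speed of each of dish, biscuit below 0.01 m/s).
It fails at once if The gripper or arm touches the biscuit (more than 0.3 N) (contact force between any of the fingers, the arm and biscuit above 0.3 N).
It fails at once if The dish is lifted more than 12 mm or tipped more than 0.2 rad: it is slid, not carried (height (world z) of dish above 0.012 m or angle between dish's own z axis and vertical above 0.2 rad).
It fails at once if A cookie or an upturned cup is moved more than 15 mm (distance of any of cookie1, cookie2, cup_a, cup_b from where it was at the start of the episode above 0.015 m).
It also fails if it takes over 69 s, if anything falls off the work surface, if the arm or the gripper's body presses on something with over 40 N, if the wrist force passes 120 N, or if a joint passes its speed limit or range.

ROBOT

A 6-joint arm with a two-finger parallel gripper is mounted at the origin on the work surface. World frame = base frame: x ahead of the robot, y to its left, z up, the work surface at z = 0. Lengths are in m, angles in rad, forces in N, time in s.
With the tool pointing down it reaches from about 0.425 to 0.95 m from the base axis. Payload 14.7 kg.
Tool frame: the origin (TCP) lies between the finger pads; the fingertips stand 8 mm ahead of it and the grasp point (between the pads) lies 11 mm behind it; z points along the fingers, y is the line along which they close (so a half turn about z gives the same grasp; the last joint's range is limited). The gripper opens to 85 mm and grips with 20 to 120 N. Pads are 22 mm wide; open, the fingers measure 114 mm over their backs; the gripper's body (76 mm by 85 mm) begins 54 mm behind the grasp point. The pads swing forward as they close: fully open they stand 13 mm farther back than shut.
Start: joints at [1.099, 0.48, 1.596, -0, 1.065, -0.047], TCP at [0.268, 0.592, 0.239] pointing down, gripper open.
Joint ranges: [-2.75, 2.75], [-0.82, 2.05], [0.23, 2.67], [-1.56, 4.7], [0.09, 2.69], [-2.92, 2.92]. Speed limits (rad/s): [1.89, 1.89, 2.39, 3.01, 3.01, 3.01].

INTERFACE

Orientations are given as a unit quaternion [w, x, y, z].
In Python, from station import env, imaging gives the robot as it stands. The module is installed in compiled form; this text tells all that it offers.
- The arm moves only by the shell command python3 -m handwheel 'ROWS' [FORCE]. ROWS is JSON, a list of rows, each an object with "gripper": the closure, from -1 (fully open) to 1 (shut); "travel": the shift along the tool's x, y, z in units of 0.04 m (1.0 is 0.04 m), a list of three; "delta_rot": the turn, a rotation vector about the tool's x, y, z in units of 6 degrees (1.0 is 6 degrees), a list of three. In form: [{"gripper": gripper, "travel": [x, y, z], "delta_rot": [wx, wy, wz]}, ...]. A call has 1 to 8 rows; each row shifts and turns the commanded pose from where the row before left it, along the tool's axes as they then stand; what a row does not reach is not made up. A row lasts 1/12 s, in which the tool goes at most 41.7 mm and 7.16 degrees, less where a joint would pass 70% of its speed; a pose out of reach is approached as far as the arm can. A call with a number of a shift or a turn outside -1 to 1 is refused whole. A call with a gripper value outside its range is refused whole. The fingers move at their own pace and stop on an object; FORCE is the grip in N (left out, the last holds). Time passes only in rows, so rows that do not move let the fingers close. It gives the time, the measured TCP pose, the force, the opening and the grip force at its end, in the units of the state.
- env.observe(): the state, without advancing time (a new reading comes with each control period).
- imaging.snapshot(name): name is "scene" or "top" or "wrist"; returns the picture (420x560x3 uint8, blue, green, red); there is no depth.
- imaging.camera_model(name): a dict with "intrinsics" (3x3 intrinsics, pixels), "R" (3x3) and "t" (3): a world point X has camera coordinates R X + t; the wrist camera has in their place "mount" (4x4, takes a point from camera to tool coordinates, whose origin is the TCP and whose axes are the flange's). Camera axes: x right, y down, z forward; pixel columns grow to the right and rows downward; lengths in m; the calibration is good to about 2 mm. A picture is of the moment at which its call begins: read the wrist's pose just before it. camera_model takes no time and is no camera call.
- env.close_job(): hands the job in; it is judged then, once.
The state is a dict: "clock": time; "joints": joint angles; "qvel": joint speeds; "effort": joint torques, N m; "tool_pos": TCP position; "orientation": TCP orientation; "wrist_force": force on the tool from outside, world axes, zero at the start; "wrist_torque": the same for the moment, N m; "gripper_width": finger opening in m; "grasp_force": force on a finger pad.
Only numpy, scipy, OpenCV 4.12 (cv2) and the standard library are available. Lean on these libraries where they do the work, as an engineer would, in place of code of your own. Each camera call takes 0.05 s, during which the arm holds its last target. There are 200 camera calls.

## Working session

There is one attempt and no reset: what is moved stays moved. The work goes in short steps, Python scripts to look and compute and a shell command to move; the robot and the scene stay as the last step left them, time stands still between calls to the robot, and variables do not carry over. Pictures are saved under pics/ and viewed, at most 10 in all, crops included, and the job is handed in when it is done.

```bash
mkdir -p pics; python3 - <<'E'
from station import env, imaging
import cv2
print(env.observe())
for n in ("top","scene"):
    cv2.imwrite(f"pics/{n}0.png",imaging.snapshot(n)); print(n,imaging.camera_model(n))
print(imaging.camera_model("wrist"))
a=cv2.imread("pics/top0.png"); cv2.imwrite("pics/top0b.png",cv2.resize(a,(800,600),interpolation=cv2.INTER_CUBIC))
E
```

```text
{'clock': 0.0, 'joints': array([ 1.09940320e+00,  4.80864752e-01,  1.59685545e+00,  9.75676060e-06,
        1.06508897e+00, -4.66243951e-02]), 'qvel': array([ 3.03436801e-04, -2.11656454e-04,  4.64499473e-04, -3.46710377e-05,
       -4.15126488e-04, -1.64630208e-03]), 'effort': array([-3.06518952e-03, -9.50662923e+01, -4.30183375e+01, -6.98455315e-04,
        1.25955889e-02, -1.96455903e-05]), 'tool_pos': array([0.2676861 , 0.59189142, 0.23865789]), 'orientation': array([-1.59912177e-04,  2.10793565e-01,  9.77530410e-01, -5.86874921e-04]), 'wrist_force': array([-0.75061255, -0.18984303, -0.13659586]), 'wrist_torque': array([-0.00842858, -0.01439013, -0.04416614]), 'grasp_force': 0.0, 'gripper_width': 0.08521063666802384}
top {'intrinsics': array([[432.96084186,   0.        , 278.87773201],
       [  0.        , 432.96084186, 211.77944191],
       [  0.        ,   0.        ,   1.        ]]), 'R': array([[-0.02098742, -0.99972528,  0.01043564],
       [-0.98548603,  0.01892753, -0.16869807],
       [ 0.1684542 , -0.01382472, -0.98561253]]), 't': array([0.02004513, 0.55198505, 1.053600
[... 206 characters left out ...]
,  0.78896373, -0.01408878],
       [ 0.59575324,  0.451991  , -0.66391431],
       [-0.51743631, -0.41622154, -0.74767593]]), 't': array([ 0.33551231, -0.29842752,  1.43597783])}
{'intrinsics': array([[352.71526531,   0.        , 280.50238923],
       [  0.        , 352.71526531, 210.53220002],
       [  0.        ,   0.        ,   1.        ]]), 'mount': array([[-3.78575853e-04, -9.57996902e-01, -2.86778299e-01,
         7.23784506e-02],
       [ 9.99999877e-01, -2.70776606e-04, -4.15556746e-04,
         8.90539894e-04],
       [ 3.20449221e-04, -2.86778421e-01,  9.57996886e-01,
        -1.34152575e-01],
       [ 0.00000000e+00,  0.00000000e+00,  0.00000000e+00,
         1.00000000e+00]])}
```

View pics/top0b.png

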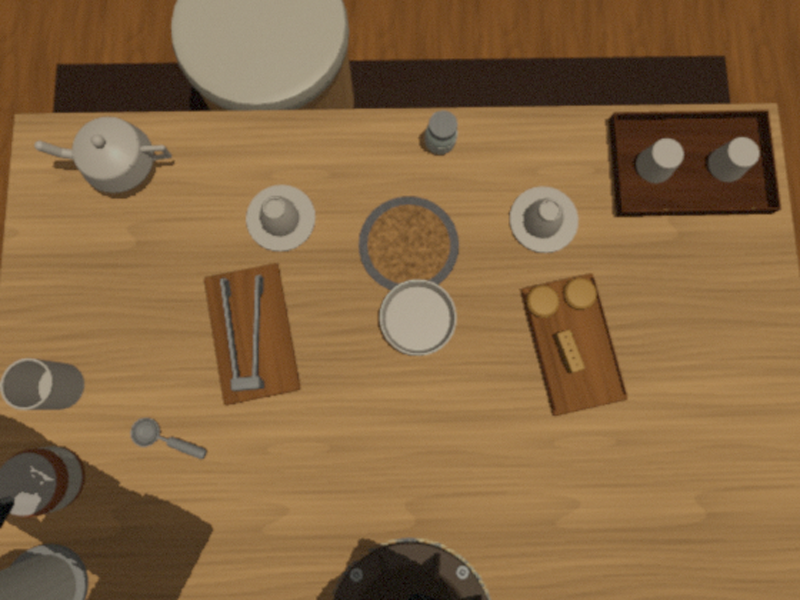

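The top view (enlarged ×1.4286) shows the tongs' board at about (252,333), with the jaws pointing up. The dish is at (418,317), the mat at (409,244), and the biscuit at (570,351) on the lined board with the cookies above it. The cups are at (279,215) and (545,217). Next, enlarged crops.

```bash
cat > h.py <<'E'
import numpy as np
from station import env, imaging
def ray(name,uv,z):
    m=imaging.camera_model(name); R,t,K=m["R"],m["t"],m["intrinsics"]
    return plane(R.T@np.linalg.inv(K)@np.array([uv[0],uv[1],1.]), -R.T@t, z)
def plane(d,c,z): return (c+d*(z-c[2])/d[2])[:2]
def proj(name,X):
    m=imaging.camera_model(name); p=m["intrinsics"]@(m["R"]@np.array(X)+m["t"]); return p[:2]/p[2]
E
python3 - <<'E'
import cv2,numpy as np
a=cv2.imread("pics/top0.png")
# each crop 66x100 px -> x4 = 264x400? use 88 wide x 110 high at x~4.5
c=[a[180:290,137:217],a[135:255,248:325][0:120],a[187:297,361:441]]
c=[cv2.resize(k,None,fx=5,fy=5,interpolation=cv2.INTER_CUBIC) for k in (a[180:290,140:215],a[187:297,362:442])]
o=np.zeros((550,780,3),np.uint8); o[:,:375]=c[0]; o[:,380:780]=c[1]; cv2.imwrite("pics/c1.png",o)
E
```

```text
(no output)
```

View pics/c1.png

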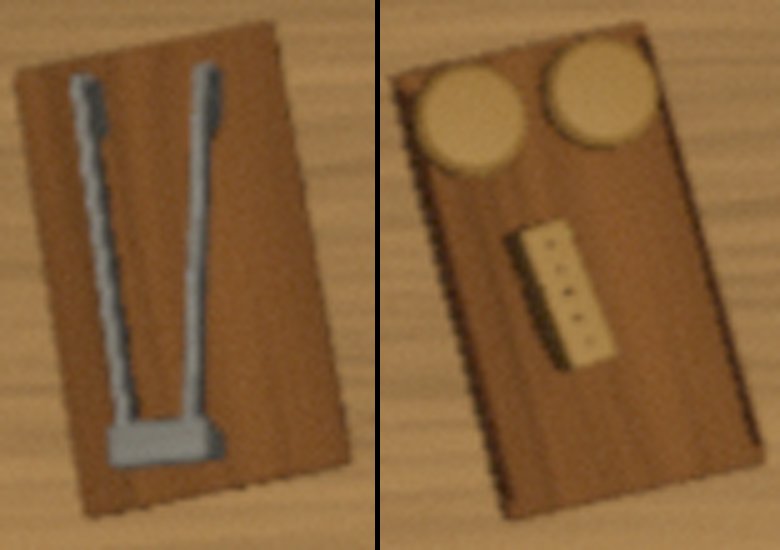

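Left crop: the arm tips are at (83,75) and (206,64), and the cross-piece top has corners (110,428), (207,420), (212,458), (112,467). Right crop: the biscuit top has corners (520,231), (570,221), (617,355), (568,369), with the cookies above it.

```bash
python3 - <<'E'
from h import *
def P(l,x0,y0,z): return np.array([ray("top",((u+.5)/5-.5+x0,(v+.5)/5-.5+y0),z) for u,v in l])
def show(n,p): print(n,p.round(4).tolist(),'mean',p.mean(0).round(4))
tips=P([(83,75),(206,64)],140,180,.056); show('tips',tips); print(np.linalg.norm(tips[0]-tips[1]))
cp=P([(110,428),(207,420),(212,458),(112,467)],140,180,.056);show('cross',cp)
d=tips.mean(0)-cp.mean(0); print('len',np.linalg.norm(d),'yaw',np.degrees(np.arctan2(d[1],d[0])),'origin',cp.mean(0)+d/np.linalg.norm(d)*.085, tips.mean(0)-d/np.linalg.norm(d)*.105)
def board(l,x0):
    b=P(l,x0,180 if x0==140 else 187,.01);show('board',b)
    e=(b[0]+b[1]-b[2]-b[3])/2; print(np.linalg.norm(e),np.linalg.norm((b[0]+b[3]-b[1]-b[2])/2),'yaw',np.degrees(np.arctan2(e[1],e[0])))
board([(15,72),(272,22),(350,462),(88,518)],140)
board([(10,75),(263,23),(384,462),(127,520)],362)
s=P([(140,231),(190,221),(237,355),(188,369)],362,187,.032);show('bisc',s)
e=(s[0]+s[1]-s[2]-s[3])/2; print(np.linalg.norm(e),np.linalg.norm((s[0]+s[3]-s[1]-s[2])/2),'yaw',np.degrees(np.arctan2(e[1],e[0])))
show('cookies',P([(91,119),(222,92)],362,187,.022))
k=.7
def Q(l,z): return np.array([ray("top",((u+.5)*k-.5,(v+.5)*k-.5),z) for u,v in l])
q=Q([(380,318),(457,317),(418,280),(418,355)],.024);show('dish',q);print(np.linalg.norm(q[0]-q[1]),np.linalg.norm(q[2]-q[3]))
q=Q([(359,244),(459,244),(409,197)],0);show('mat',q);print(np.linalg.norm(q[0]-q[1]))
show('cups',Q([(281,218),(544,219)],.008))
from scipy.spatial.transform import Rotation as R
o=env.observe()['orientation'];print(R.from_quat(o[[1,2,3,0]]).as_matrix().round(4))
E
```

```text
tips [[0.6007, 0.3184], [0.6053, 0.2565]] mean [0.603  0.2874]
0.06213773718867372
cross [[0.4229, 0.3005], [0.4258, 0.2529], [0.4072, 0.2501], [0.4038, 0.299]] mean [0.415  0.2756]
len 0.18842564701536219 yaw 3.5980395839640598 origin [0.49978402 0.2809531 ] [0.49821277 0.2808543 ]
board [[0.613, 0.3668], [0.6376, 0.2319], [0.4055, 0.1892], [0.3799, 0.3223]] mean [0.509  0.2776]
0.2366748062389219 0.13635143465842736 yaw 10.61002778627345
board [[0.5816, -0.2161], [0.6071, -0.3524], [0.3755, -0.3977], [0.349, -0.2635]] mean [ 0.4783 -0.3074]
0.23669032087203326 0.1377512124076967 yaw 11.294363115573685
bisc [[0.4947, -0.2737], [0.4994, -0.2998], [0.4305, -0.319], [0.4239, -0.2936]] mean [ 0.4621 -0.2965]
0.07253664810149038 0.026336262226616933 yaw 15.64917136881542
cookies [[0.5551, -0.2546], [0.5681, -0.3241]] mean [ 0.5616 -0.2894]
dish [[0.5289, 0.0429], [0.528, -0.0966], [0.5977, -0.0277], [0.4606, -0.0241]] mean [ 0.5288 -0.0264]
0.1394270576935993 0.13715859650275783
mat [[0.6741, 0.0806], [0.6706, -0.1081], [0.765, -0.0159]] mean [ 0.7032 -0.0145]
0.18873086179461018
cups [[0.725, 0.2264], [0.7143, -0.2699]] mean [ 0.7197 -0.0217]
[[-9.111e-01  4.121e-01 -5.000e-04]
 [ 4.121e-01  9.111e-01 -1.000e-03]
 [ 1.000e-04 -1.100e-03 -1.000e+00]]
```

```bash
cat >> h.py <<'E'
from scipy.spatial.transform import Rotation as Ro
def pose():
    s=env.observe(); return s["tool_pos"],Ro.from_quat(s["orientation"][[1,2,3,0]]).as_matrix(),s
def goto(xyz,yaw):
    "units: turn (about tool z, 6 deg) first, then travel in the turned tool frame"
    p,R,s=pose(); yw=np.degrees(np.arctan2(R[1,0],R[0,0])); d=(yw-yaw+180)%360-180
    c,n=np.cos(np.radians(yaw)),np.sin(np.radians(yaw)); Rt=np.array([[c,n,0],[n,-c,0],[0,0,-1.]])
    err=Ro.from_matrix(R.T@np.array([[np.cos(np.radians(yw)),np.sin(np.radians(yw)),0],[np.sin(np.radians(yw)),-np.cos(np.radians(yw)),0],[0,0,-1]])).as_rotvec()/np.radians(6)
    print("t",round(s["clock"],2),"pos",p.round(4),"yaw",yw.round(2),"turn z",round(d/6,3),"level",err.round(3),"then travel",(Rt.T@(np.array(xyz)-p)/.04).round(3),"w",s["gripper_width"].round(4),"j6",s["joints"][5].round(2))
def wray(uv,z):
    p,R,s=pose(); m=imaging.camera_model("wrist"); M=m["mount"]
    return plane(R@M[:3,:3]@np.linalg.inv(m["intrinsics"])@np.array([uv[0],uv[1],1.]), R@M[:3,3]+p, z)
E
for i in 1 2 3; do python3 -m handwheel '[{"gripper":-1,"travel":[0,0,0],"delta_rot":[0,0,1]},{"gripper":-1,"travel":[0,0,0],"delta_rot":[0,0,1]},{"gripper":-1,"travel":[0,0,0],"delta_rot":[0,0,1]},{"gripper":-1,"travel":[0,0,0],"delta_rot":[0,0,1]},{"gripper":-1,"travel":[0,0,0],"delta_rot":[0,0,1]},{"gripper":-1,"travel":[0,0,0],"delta_rot":[0,0,1]},{"gripper":-1,"travel":[0,0,0],"delta_rot":[0,0,1]},{"gripper":-1,"travel":[0,0,0],"delta_rot":[0,0,1]}]' 40|tail -1; done
python3 -c "
from h import *
goto([.499,.281,.16],3.8)"
```

```text
grasp_force: 0.0
grasp_force: 0.0
grasp_force: 0.0Traceback (most recent call last):
  File "<string>", line 3, in <module>
    goto([.499,.281,.16],3.8)
    ~~~~^^^^^^^^^^^^^^^^^^^^^
  File "h.py", line 17, in goto
    print("t",round(s["clock"],2),"pos",p.round(4),"yaw",yw.round(2),"turn z",round(d/6,3),"level",err.round(3),"then travel",(Rt.T@(np.array(xyz)-p)/.04).round(3),"w",s["gripper_width"].round(4),"j6",s["joints"][5].round(2))
                                                                                                                                                                        ^^^^^^^^^^^^^^^^^^^^^^^^
AttributeError: 'float' object has no attribute 'round'
```

```bash
sed -i 's/s\["gripper_width"\].round(4)/round(s["gripper_width"],4)/' h.py
python3 -c "
from h import *
goto([.499,.281,.16],3.8)"
```

```text
t 2.1 pos [0.2677 0.592  0.2389] yaw 11.37 turn z 1.261 level [0.005 0.004 0.   ] then travel [5.253 8.142 1.973] w 0.0855 j6 2.47
```

```bash
python3 -m handwheel '[{"gripper":-1,"travel":[0,0,0],"delta_rot":[0,0,0.63]},{"gripper":-1,"travel":[0,0,0],"delta_rot":[0,0,0.63]},{"gripper":-1,"travel":[0.375,0.58,0.14],"delta_rot":[0,0,0]},{"gripper":-1,"travel":[0.375,0.58,0.14],"delta_rot":[0,0,0]},{"gripper":-1,"travel":[0.375,0.58,0.14],"delta_rot":[0,0,0]},{"gripper":-1,"travel":[0.375,0.58,0.14],"delta_rot":[0,0,0]},{"gripper":-1,"travel":[0.375,0.58,0.14],"delta_rot":[0,0,0]},{"gripper":-1,"travel":[0.375,0.58,0.14],"delta_rot":[0,0,0]}]' 40 >/dev/null
python3 -m handwheel '[{"gripper":-1,"travel":[0.375,0.58,0.14],"delta_rot":[0,0,0]},{"gripper":-1,"travel":[0.375,0.58,0.14],"delta_rot":[0,0,0]},{"gripper":-1,"travel":[0.375,0.58,0.14],"delta_rot":[0,0,0]},{"gripper":-1,"travel":[0.375,0.58,0.14],"delta_rot":[0,0,0]},{"gripper":-1,"travel":[0.375,0.58,0.14],"delta_rot":[0,0,0]},{"gripper":-1,"travel":[0.375,0.58,0.14],"delta_rot":[0,0,0]},{"gripper":-1,"travel":[0.375,0.58,0.14],"delta_rot":[0,0,0]},{"gripper":-1,"travel":[0.375,0.58,0.14],"delta_rot":[0,0,0]}]'
python3 - <<'E'
from h import *
import cv2
goto([.499,.281,.16],3.8)
a=imaging.snapshot("wrist"); cv2.imwrite("pics/w1.png",a); cv2.imwrite("pics/w1b.png",cv2.resize(a,(800,600),interpolation=cv2.INTER_CUBIC))
E
```

```text
clock: 3.43
tool_pos: [0.5011, 0.282, 0.1604]
orientation: [0.0, 0.999, 0.036, -0.0]
wrist_force: [0.2, 0.3, -0.2]
gripper_width: 0.0854
grasp_force: 0.0
t 3.43 pos [0.5011 0.282  0.1604] yaw 4.1 turn z 0.051 level [0.002 0.004 0.   ] then travel [-0.053  0.022  0.011] w 0.0854 j6 1.96
```

View pics/w1b.png

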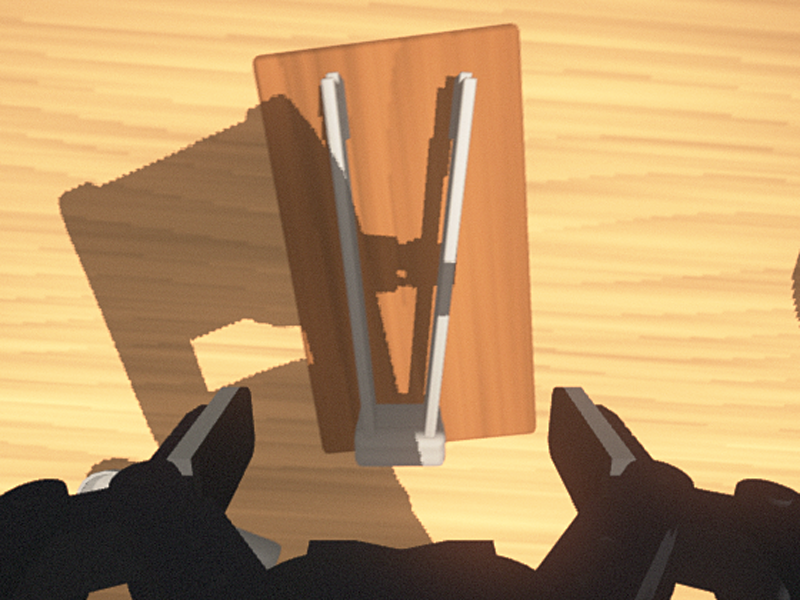

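The wrist view shows the tongs between the open fingers. The arm tips are at (329,80) and (470,79), the arms join the cross-piece at (366,405) and (433,405), and the board corners are (254,58), (518,25), (535,432), (325,453).

```bash
python3 - <<'E'
from h import *
f=lambda l,z: np.array([wray(((u+.5)*.7-.5,(v+.5)*.7-.5),z) for u,v in l])
t=f([(329,80),(470,79),(366,405),(433,405)],.056); print(t.round(4),np.linalg.norm(t[0]-t[1]))
a,b=t[:2].mean(0),t[2:].mean(0); d=a-b; n=d/np.linalg.norm(d); print(np.linalg.norm(d),np.degrees(np.arctan2(d[1],d[0])),a-n*.105,b+n*.074)
w=t[0]-t[1]; print('yaw tips',np.degrees(np.arctan2(w[1],w[0]))-90)
b=f([(254,58),(518,25),(535,432),(325,453)],.01); print(b.round(4),b.mean(0)); e=b[0]+b[1]-b[2]-b[3]; print(np.degrees(np.arctan2(e[1],e[0])),np.linalg.norm(e)/2)
o=(a-n*.105); goto([*o,.034],np.degrees(np.arctan2(d[1],d[0])))
E
```

```text
[[0.604  0.3175]
 [0.6087 0.2563]
 [0.4479 0.2935]
 [0.4504 0.2584]] 0.06132842059435742
0.15758326199463918 3.979202954308647 [0.50159782 0.27959563] [0.52296293 0.28108183]
yaw tips 4.411559698416752
[[0.6169 0.3625]
 [0.6415 0.2294]
 [0.4112 0.1867]
 [0.3866 0.3199]] [0.51405157 0.2746316 ]
10.489264775153224 0.23421416440147935
t 3.48 pos [0.5033 0.2787 0.1595] yaw 4.05 turn z 0.011 level [0.014 0.003 0.   ] then travel [-0.041 -0.025  3.137] w 0.0854 j6 1.96
```

```bash
python3 -m handwheel '[{"gripper":-1,"travel":[-0.08,-0.03,0.3],"delta_rot":[0,0,0]},{"gripper":-1,"travel":[0,0,0.45],"delta_rot":[0,0,0]},{"gripper":-1,"travel":[0,0,0.5],"delta_rot":[0,0,0]},{"gripper":-1,"travel":[0,0,0.5],"delta_rot":[0,0,0]},{"gripper":-1,"travel":[0,0,0.5],"delta_rot":[0,0,0]},{"gripper":-1,"travel":[0,0,0.45],"delta_rot":[0,0,0]},{"gripper":-1,"travel":[0,0,0.3],"delta_rot":[0,0,0]},{"gripper":-1,"travel":[0,0,0.13],"delta_rot":[0,0,0]}]'
python3 -m handwheel '[{"gripper":-0.3,"travel":[0,0,0],"delta_rot":[0,0,0]},{"gripper":-0.3,"travel":[0,0,0],"delta_rot":[0,0,0]},{"gripper":-0.3,"travel":[0,0,0],"delta_rot":[0,0,0]},{"gripper":-0.3,"travel":[0,0,0],"delta_rot":[0,0,0]}]' 40
python3 -c "
from h import *
goto([.5,.28,.034],4)"
```

```text
clock: 4.15
tool_pos: [0.4964, 0.2838, 0.0339]
orientation: [0.001, 0.999, 0.036, -0.001]
wrist_force: [-0.2, 0.3, 0.0]
gripper_width: 0.0853
grasp_force: 0.0
clock: 4.48
tool_pos: [0.4978, 0.2845, 0.0367]
orientation: [-0.0, 0.999, 0.036, 0.001]
wrist_force: [-0.2, -0.0, -0.1]
gripper_width: 0.0556
grasp_force: 0.0
t 4.48 pos [0.4978 0.2845 0.0367] yaw 4.1 turn z 0.017 level [-0.006 -0.013  0.   ] then travel [0.046 0.117 0.067] w 0.0556 j6 1.97
```

```bash
python3 -m handwheel '[{"gripper":-0.2,"travel":[0.04,0,0.03],"delta_rot":[0,0,0]},{"gripper":-0.15,"travel":[0,0,0],"delta_rot":[0,0,0]},{"gripper":-0.08,"travel":[0,0,0],"delta_rot":[0,0,0]},{"gripper":-0.08,"travel":[0,0,0],"delta_rot":[0,0,0]},{"gripper":-0.08,"travel":[0,0,0],"delta_rot":[0,0,0]}]' 40
python3 -m handwheel '[{"gripper":-0.08,"travel":[0,0,-0.2],"delta_rot":[0,0,0]},{"gripper":-0.08,"travel":[0,0,-0.4],"delta_rot":[0,0,0]},{"gripper":-0.08,"travel":[0,0,-0.5],"delta_rot":[0,0,0]},{"gripper":-0.08,"travel":[0,0,-0.5],"delta_rot":[0,0,0]},{"gripper":-0.08,"travel":[0,0,-0.5],"delta_rot":[0,0,0]},{"gripper":-0.08,"travel":[0,0,-0.4],"delta_rot":[0,0,0]},{"gripper":-0.08,"travel":[0,0,-0.2],"delta_rot":[0,0,0]},{"gripper":-0.08,"travel":[0,0,0],"delta_rot":[0,0,0]}]'
python3 - <<'E'
from h import *
import cv2
goto([.3706,-.322,.137],15.6)
p=[]
for i in range(4):
    a=imaging.snapshot("wrist"); p.append(pose()[0])
print(np.round(p,4),np.mean(p,0))
cv2.imwrite("pics/w2.png",a); cv2.imwrite("pics/w2b.png",cv2.resize(a,(800,600),interpolation=cv2.INTER_CUBIC))
E
```

```text
clock: 4.9
tool_pos: [0.4997, 0.2847, 0.0357]
orientation: [-0.0, 0.999, 0.036, 0.001]
wrist_force: [-0.9, -0.9, 11.6]
gripper_width: 0.0466
grasp_force: 12.1
clock: 5.57
tool_pos: [0.4999, 0.2849, 0.1447]
orientation: [-0.001, 0.999, 0.036, 0.002]
wrist_force: [-0.6, 0.5, -1.4]
gripper_width: 0.046
grasp_force: 9.0
t 5.57 pos [0.4999 0.2849 0.1447] yaw 4.1 turn z -1.916 level [-0.012 -0.03   0.   ] then travel [-7.193 13.743  0.191] w 0.046 j6 1.96
[[0.4993 0.2846 0.1433]
 [0.4988 0.2843 0.1423]
 [0.4985 0.2841 0.1418]
 [0.4983 0.2841 0.1415]] [0.49871351 0.28426225 0.14223981]
```

View pics/w2b.png

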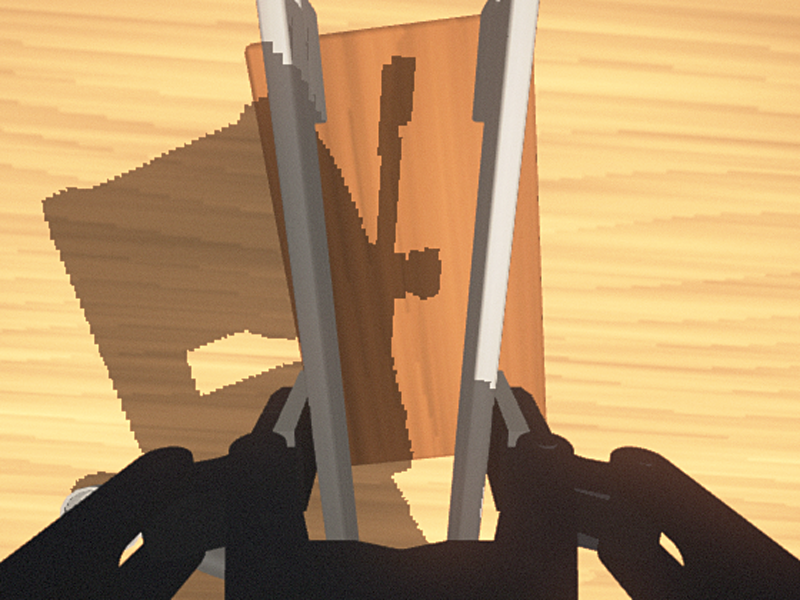

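The wrist view shows the tongs held, with the jaw plates' rear lower corners at about (325,122) and (473,122). I'll check the jaw position in the tool frame and plan the transfer.

```bash
cat >> h.py <<'E'
def wtool(uv,zt):
    "tool-frame xy of pixel at tool depth zt"
    m=imaging.camera_model("wrist"); M=m["mount"]
    return plane(M[:3,:3]@np.linalg.inv(m["intrinsics"])@np.array([uv[0],uv[1],1.]),M[:3,3],zt)
E
python3 - <<'E'
from h import *
for z in (.0255,-.0005): print(z,[wtool(((u+.5)*.7-.5,(v+.5)*.7-.5),z).round(4) for u,v in ((325,122),(473,122))])
goto([.3706,-.322,.137],15.6)
E
```

```text
0.0255 [array([ 0.0821, -0.0231]), array([0.0821, 0.0211])]
-0.0005 [array([ 0.0808, -0.0194]), array([0.0808, 0.0176])]
t 5.77 pos [0.4983 0.2841 0.1415] yaw 4.1 turn z -1.916 level [0.006 0.014 0.   ] then travel [-7.149 13.735  0.113] w 0.0461 j6 1.96
```

```bash
python3 -m handwheel '[{"gripper":-0.08,"travel":[0,0.2,0],"delta_rot":[0,0,0]},{"gripper":-0.08,"travel":[0,0.4,0],"delta_rot":[0,0,0]},{"gripper":-0.08,"travel":[-0.05,0.6,0],"delta_rot":[0,0,0]},{"gripper":-0.08,"travel":[-0.05,0.7,0],"delta_rot":[0,0,0]},{"gripper":-0.08,"travel":[-0.05,0.7,0],"delta_rot":[0,0,0]},{"gripper":-0.08,"travel":[-0.05,0.7,0],"delta_rot":[0,0,0]},{"gripper":-0.08,"travel":[-0.05,0.7,0],"delta_rot":[0,0,0]},{"gripper":-0.08,"travel":[-0.05,0.7,0],"delta_rot":[0,0,0]}]' 40 >/dev/null
python3 -m handwheel '[{"gripper":-0.08,"travel":[-0.05,0.7,0],"delta_rot":[0,0,0]},{"gripper":-0.08,"travel":[-0.05,0.7,0],"delta_rot":[0,0,0]},{"gripper":-0.08,"travel":[-0.05,0.7,0],"delta_rot":[0,0,0]},{"gripper":-0.08,"travel":[-0.05,0.7,0],"delta_rot":[0,0,0]},{"gripper":-0.08,"travel":[-0.05,0.7,0],"delta_rot":[0,0,0]},{"gripper":-0.08,"travel":[-0.05,0.7,0],"delta_rot":[0,0,0]},{"gripper":-0.08,"travel":[-0.05,0.7,0],"delta_rot":[0,0,0]},{"gripper":-0.08,"travel":[-0.05,0.6,0],"delta_rot":[0,0,0]}]' >/dev/null
python3 -m handwheel '[{"gripper":-0.08,"travel":[0,0.4,0],"delta_rot":[0,0,-0.3]},{"gripper":-0.08,"travel":[0,0.2,0],"delta_rot":[0,0,-0.6]},{"gripper":-0.08,"travel":[0,0,0],"delta_rot":[0,0,-0.6]},{"gripper":-0.08,"travel":[0,0,0],"delta_rot":[0,0,-0.4]},{"gripper":-0.08,"travel":[0,0,0],"delta_rot":[0,0,0]},{"gripper":-0.08,"travel":[0,0,0],"delta_rot":[0,0,0]},{"gripper":-0.08,"travel":[0,0,0],"delta_rot":[0,0,0]}]'
python3 -c "
from h import *
goto([.3706,-.322,.137],15.6)"
```

```text
clock: 7.68
tool_pos: [0.5017, -0.1485, 0.1421]
orientation: [-0.0, 0.991, 0.134, -0.0]
wrist_force: [-1.3, 0.3, -1.0]
gripper_width: 0.046
grasp_force: 9.0
t 7.68 pos [ 0.5017 -0.1485  0.1421] yaw 15.41 turn z -0.031 level [-0.004  0.006 -0.   ] then travel [-4.324  3.296  0.129] w 0.046 j6 0.96
```

```bash
python3 -m handwheel '[{"gripper":-0.08,"travel":[-0.3,0.2,0],"delta_rot":[0,0,0]},{"gripper":-0.08,"travel":[-0.6,0.45,0],"delta_rot":[0,0,0]},{"gripper":-0.08,"travel":[-0.6,0.45,0],"delta_rot":[0,0,0]},{"gripper":-0.08,"travel":[-0.6,0.5,0],"delta_rot":[0,0,0]},{"gripper":-0.08,"travel":[-0.6,0.45,0],"delta_rot":[0,0,0]},{"gripper":-0.08,"travel":[-0.6,0.5,0],"delta_rot":[0,0,0]},{"gripper":-0.08,"travel":[-0.6,0.45,0],"delta_rot":[0,0,0]},{"gripper":-0.08,"travel":[-0.4,0.3,0],"delta_rot":[0,0,0]}]' >/dev/null
python3 -m handwheel '[{"gripper":-0.08,"travel":[0,0,0.2],"delta_rot":[0,0,0]},{"gripper":-0.08,"travel":[0,0,0.3],"delta_rot":[0,0,0]},{"gripper":-0.08,"travel":[0,0,0.3],"delta_rot":[0,0,0]},{"gripper":-0.08,"travel":[0,0,0.2],"delta_rot":[0,0,0]},{"gripper":-0.08,"travel":[0,0,0],"delta_rot":[0,0,0]},{"gripper":-0.08,"travel":[0,0,0],"delta_rot":[0,0,0]},{"gripper":-0.08,"travel":[0,0,0],"delta_rot":[0,0,0]},{"gripper":-0.08,"travel":[0,0,0],"delta_rot":[0,0,0]}]'
python3 - <<'E'
from h import *
import cv2
goto([.369,-.3225,.1],15.6)
a=imaging.snapshot("wrist"); cv2.imwrite("pics/w3.png",a); cv2.imwrite("pics/w3b.png",cv2.resize(a,(800,600),interpolation=cv2.INTER_CUBIC))
E
```

```text
clock: 9.02
tool_pos: [0.372, -0.3218, 0.103]
orientation: [0.0, 0.991, 0.135, 0.0]
wrist_force: [0.0, 0.5, -1.4]
gripper_width: 0.0461
grasp_force: 9.0
t 9.02 pos [ 0.372  -0.3218  0.103 ] yaw 15.52 turn z -0.014 level [ 0.007 -0.004 -0.   ] then travel [-0.078 -0.003  0.076] w 0.0461 j6 0.53
```

View pics/w3b.png

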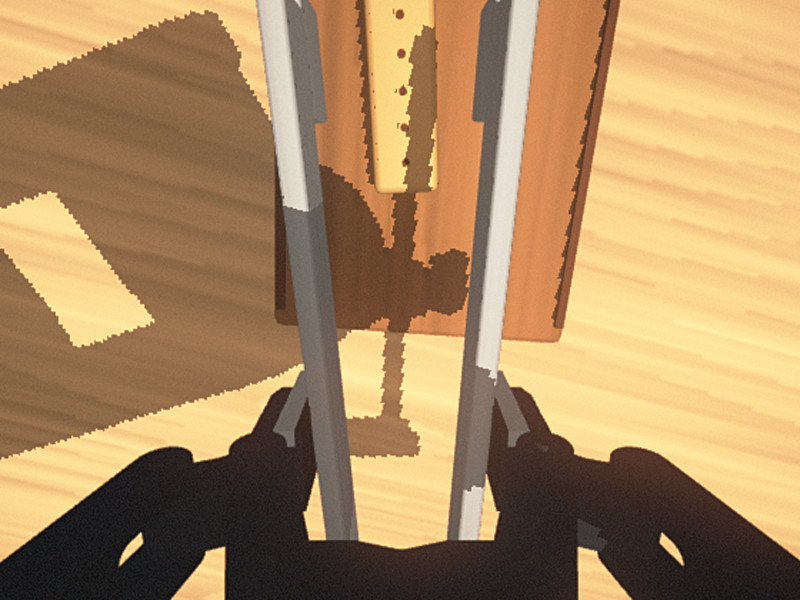

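The view shows the biscuit between the jaws. Its near-end top corners are at (377,190) and (437,190), its edges reach (366,2) and (437,2) at the picture top, and the middle hole is at (403,91).

```bash
python3 - <<'E'
from h import *
p,R,s=pose(); zt=p[2]-.032
for q in ((377,190),(437,190),(366,2),(437,2),(403,91),(400,14),(406,161)): print(q,wtool(((q[0]+.5)*.7-.5,(q[1]+.5)*.7-.5),zt).round(4))
print(p,s["clock"])
E
```

```text
(377, 190) [ 0.0588 -0.0098]
(437, 190) [0.0588 0.0142]
(366, 2) [ 0.1253 -0.0128]
(437, 2) [0.1253 0.0128]
(403, 91) [0.0955 0.0006]
(400, 14) [ 0.1214 -0.0005]
(406, 161) [0.07   0.0018]
[ 0.37199426 -0.32182286  0.10303237] 9.0667
```

```bash
python3 -m handwheel '[{"gripper":-0.08,"travel":[0,0,0],"delta_rot":[0,0,-0.3]},{"gripper":-0.08,"travel":[0,0.13,0.1],"delta_rot":[0,0,0]},{"gripper":-0.08,"travel":[0,0,0.25],"delta_rot":[0,0,0]},{"gripper":-0.08,"travel":[0,0,0.35],"delta_rot":[0,0,0]},{"gripper":-0.08,"travel":[0,0,0.35],"delta_rot":[0,0,0]},{"gripper":-0.08,"travel":[0,0,0.3],"delta_rot":[0,0,0]},{"gripper":-0.08,"travel":[0,0,0.17],"delta_rot":[0,0,0]},{"gripper":-0.08,"travel":[0,0,0.07],"delta_rot":[0,0,0]}]'
python3 -m handwheel '[{"gripper":-0.08,"travel":[0,0,0],"delta_rot":[0,0,0]},{"gripper":-0.08,"travel":[0,0,0],"delta_rot":[0,0,0]},{"gripper":-0.08,"travel":[0,0,0],"delta_rot":[0,0,0]}]'
python3 - <<'E'
from h import *
import cv2
a=imaging.snapshot("wrist"); cv2.imwrite("pics/w4.png",a)
b=imaging.snapshot("scene"); print(proj("scene",[.46,-.3,.03]),proj("scene",[.529,-.026,.02]))
u,v=proj("scene",[.46,-.3,.03]).astype(int); c=cv2.resize(b[v-50:v+50,u-65:u+65],(390,300),interpolation=cv2.INTER_CUBIC)
o=np.zeros((720-120,800,3),np.uint8); o[:300,:390]=c; o[:300,400:800]=cv2.resize(a,(400,300)); cv2.imwrite("pics/c4.png",o[:300])
E
```

```text
clock: 9.73
tool_pos: [0.3727, -0.3263, 0.0375]
orientation: [-0.001, 0.989, 0.15, -0.001]
wrist_force: [0.4, 0.7, -1.6]
gripper_width: 0.0464
grasp_force: 9.0
clock: 9.98
tool_pos: [0.3735, -0.3269, 0.0394]
orientation: [0.0, 0.989, 0.15, 0.0]
wrist_force: [0.7, -0.5, -0.7]
gripper_width: 0.0463
grasp_force: 9.0
[208.73229004 126.69750183] [278.91303062 196.02358921]
```

View pics/c4.png

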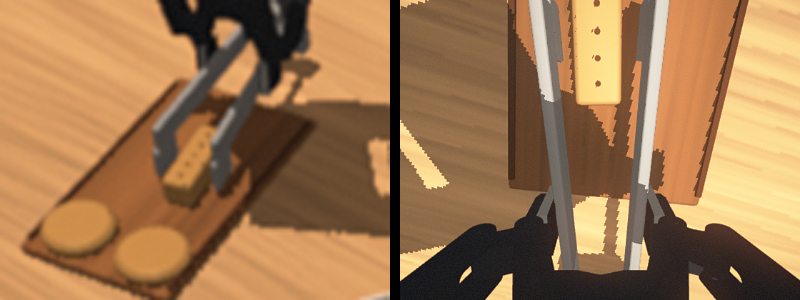

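The jaws straddle the biscuit, which lies centred between them and aligned. The cookies are clear. Closing now.

```bash
python3 -m handwheel '[{"gripper":0,"travel":[0,0,0],"delta_rot":[0,0,0]},{"gripper":0.08,"travel":[0,0,0],"delta_rot":[0,0,0]},{"gripper":0.2,"travel":[0,0,0],"delta_rot":[0,0,0]},{"gripper":0.2,"travel":[0,0,0],"delta_rot":[0,0,0]},{"gripper":0.2,"travel":[0,0,0],"delta_rot":[0,0,0]}]' 45
python3 -m handwheel '[{"gripper":0.2,"travel":[0,0,-0.1],"delta_rot":[0,0,0]},{"gripper":0.2,"travel":[0,0,-0.3],"delta_rot":[0,0,0]},{"gripper":0.2,"travel":[0,0,-0.4],"delta_rot":[0,0,0]},{"gripper":0.2,"travel":[0,0,-0.4],"delta_rot":[0,0,0]},{"gripper":0.2,"travel":[0,0,-0.4],"delta_rot":[0,0,0]},{"gripper":0.2,"travel":[0,0,-0.4],"delta_rot":[0,0,0]},{"gripper":0.2,"travel":[0,0,-0.2],"delta_rot":[0,0,0]},{"gripper":0.2,"travel":[0,0,0],"delta_rot":[0,0,0]}]'
python3 -m handwheel '[{"gripper":0.2,"travel":[0,0,0],"delta_rot":[0,0,0]},{"gripper":0.2,"travel":[0,0,0],"delta_rot":[0,0,0]},{"gripper":0.2,"travel":[0,0,0],"delta_rot":[0,0,0]}]'
python3 - <<'E'
from h import *
import cv2
goto([.529-.0965*np.cos(1.31),-.026-.0965*np.sin(1.31),.12],75)
a=imaging.snapshot("wrist"); cv2.imwrite("pics/w5.png",a)
b=imaging.snapshot("scene"); c=cv2.resize(b[50:250,140:400],(390,300),interpolation=cv2.INTER_CUBIC)
o=np.zeros((300,800,3),np.uint8); o[:300,:390]=c; o[:300,400:800]=cv2.resize(a,(400,300)); cv2.imwrite("pics/c5.png",o)
E
```

```text
clock: 10.5
tool_pos: [0.3732, -0.3268, 0.0391]
orientation: [0.0, 0.989, 0.15, 0.0]
wrist_force: [-0.0, -0.2, 3.0]
gripper_width: 0.0357
grasp_force: 45.8
clock: 11.17
tool_pos: [0.3738, -0.3273, 0.1285]
orientation: [0.001, 0.989, 0.15, 0.001]
wrist_force: [-0.2, 0.1, -1.3]
gripper_width: 0.0357
grasp_force: 45.3
clock: 11.42
tool_pos: [0.3728, -0.3262, 0.126]
orientation: [-0.001, 0.989, 0.15, -0.0]
wrist_force: [-0.5, 0.4, -0.9]
gripper_width: 0.0356
grasp_force: 45.3
t 11.42 pos [ 0.3728 -0.3262  0.126 ] yaw 17.3 turn z -9.617 level [-0.013  0.007 -0.   ] then travel [5.848 1.833 0.151] w 0.0356 j6 0.49
```

View pics/c5.png

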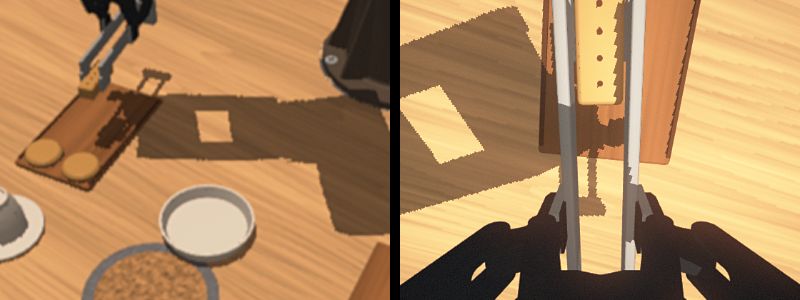

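```bash
python3 -m handwheel '[{"gripper":0.2,"travel":[0,0,0],"delta_rot":[0,0,-0.4]},{"gripper":0.2,"travel":[0,0,0],"delta_rot":[0,0,-0.8]},{"gripper":0.2,"travel":[0,0,0],"delta_rot":[0,0,-0.9]},{"gripper":0.2,"travel":[0,0,0],"delta_rot":[0,0,-0.9]},{"gripper":0.2,"travel":[0,0,0],"delta_rot":[0,0,-0.9]},{"gripper":0.2,"travel":[0,0,0],"delta_rot":[0,0,-0.9]},{"gripper":0.2,"travel":[0,0,0],"delta_rot":[0,0,-0.9]},{"gripper":0.2,"travel":[0,0,0],"delta_rot":[0,0,-0.9]}]' >/dev/null
python3 -m handwheel '[{"gripper":0.2,"travel":[0,0,0],"delta_rot":[0,0,-0.9]},{"gripper":0.2,"travel":[0,0,0],"delta_rot":[0,0,-0.9]},{"gripper":0.2,"travel":[0,0,0],"delta_rot":[0,0,-0.8]},{"gripper":0.2,"travel":[0,0,0],"delta_rot":[0,0,-0.4]},{"gripper":0.2,"travel":[0.2,0.06,0],"delta_rot":[0,0,0]},{"gripper":0.2,"travel":[0.45,0.14,0],"delta_rot":[0,0,0]},{"gripper":0.2,"travel":[0.55,0.18,0],"delta_rot":[0,0,0]},{"gripper":0.2,"travel":[0.55,0.18,0],"delta_rot":[0,0,0]}]' >/dev/null
python3 -m handwheel '[{"gripper":0.2,"travel":[0.55,0.18,0],"delta_rot":[0,0,0]},{"gripper":0.2,"travel":[0.55,0.18,0],"delta_rot":[0,0,0]},{"gripper":0.2,"travel":[0.55,0.18,0],"delta_rot":[0,0,0]},{"gripper":0.2,"travel":[0.55,0.18,0],"delta_rot":[0,0,0]},{"gripper":0.2,"travel":[0.55,0.18,0],"delta_rot":[0,0,0]},{"gripper":0.2,"travel":[0.55,0.18,0],"delta_rot":[0,0,0]},{"gripper":0.2,"travel":[0.55,0.18,0],"delta_rot":[0,0,0]},{"gripper":0.2,"travel":[0.2,0.04,0],"delta_rot":[0,0,0]}]' >/dev/null
python3 -m handwheel '[{"gripper":0.2,"travel":[0,0,0],"delta_rot":[0,0,0]},{"gripper":0.2,"travel":[0,0,0],"delta_rot":[0,0,0]},{"gripper":0.2,"travel":[0,0,0],"delta_rot":[0,0,0]},{"gripper":0.2,"travel":[0,0,0],"delta_rot":[0,0,0]}]'
python3 - <<'E'
from h import *
import cv2
goto([.529-.0965*np.cos(1.31),-.026-.0965*np.sin(1.31),.12],75)
a=imaging.snapshot("wrist"); cv2.imwrite("pics/w6.png",a)
b=imaging.snapshot("top"); cv2.imwrite("pics/t6.png",b); c=cv2.resize(b[130:280,200:395],(390,300),interpolation=cv2.INTER_CUBIC)
o=np.zeros((300,800,3),np.uint8); o[:300,:390]=c; o[:300,400:800]=cv2.resize(a,(400,300)); cv2.imwrite("pics/c6.png",o)
E
```

```text
clock: 13.85
tool_pos: [0.5049, -0.1227, 0.1268]
orientation: [-0.0, 0.794, 0.608, -0.0]
wrist_force: [-0.3, -0.1, -1.3]
gripper_width: 0.0354
grasp_force: 45.3
t 13.85 pos [ 0.5049 -0.1227  0.1268] yaw 74.82 turn z -0.029 level [-0.004  0.001 -0.   ] then travel [ 0.078 -0.041  0.17 ] w 0.0354 j6 -0.03
```

View pics/c6.png

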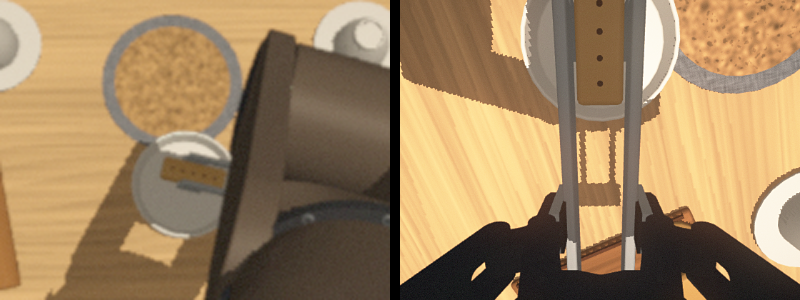

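The biscuit hangs laterally centred over the dish. In the wrist half-picture the near rim is at (602,121) and the sides are at (522,50) and (680,50).

```bash
python3 - <<'E'
from h import *
p,R,s=pose()
for q in ((602,121),(522,50),(680,50)): print(wtool(((q[0]-400)*1.4,q[1]*1.4),p[2]-.024).round(4))
print(p)
E
```

```text
[0.0319 0.0023]
[ 0.0947 -0.068 ]
[0.0947 0.0706]
[ 0.50501698 -0.12270076  0.12687196]
```

```bash
python3 -m handwheel '[{"gripper":0.2,"travel":[0.1,0,0.2],"delta_rot":[0,0,0]},{"gripper":0.2,"travel":[0,0,0.4],"delta_rot":[0,0,0]},{"gripper":0.2,"travel":[0,0,0.45],"delta_rot":[0,0,0]},{"gripper":0.2,"travel":[0,0,0.45],"delta_rot":[0,0,0]},{"gripper":0.2,"travel":[0,0,0.4],"delta_rot":[0,0,0]},{"gripper":0.2,"travel":[0,0,0.2],"delta_rot":[0,0,0]},{"gripper":0.2,"travel":[0,0,0.1],"delta_rot":[0,0,0]},{"gripper":0.2,"travel":[0,0,0.06],"delta_rot":[0,0,0]}]'
python3 -m handwheel '[{"gripper":0.2,"travel":[0,0,0],"delta_rot":[0,0,0]},{"gripper":0.2,"travel":[0,0,0],"delta_rot":[0,0,0]},{"gripper":0.2,"travel":[0,0,0],"delta_rot":[0,0,0]},{"gripper":0.2,"travel":[0,0,0],"delta_rot":[0,0,0]},{"gripper":0.2,"travel":[0,0,0],"delta_rot":[0,0,0]}]'
```

```text
clock: 14.62
tool_pos: [0.5063, -0.1181, 0.036]
orientation: [-0.0, 0.794, 0.608, -0.0]
wrist_force: [-0.1, 0.7, -1.8]
gripper_width: 0.0358
grasp_force: 45.3
clock: 15.03
tool_pos: [0.5068, -0.1183, 0.037]
orientation: [0.0, 0.794, 0.608, 0.0]
wrist_force: [-0.9, -0.2, -1.3]
gripper_width: 0.0358
grasp_force: 45.3
```

```bash
python3 -m handwheel '[{"gripper":0.2,"travel":[0,0,0.05],"delta_rot":[0,0,0]},{"gripper":0.2,"travel":[0,0,0],"delta_rot":[0,0,0]},{"gripper":0.2,"travel":[0,0,0],"delta_rot":[0,0,0]},{"gripper":0.15,"travel":[0,0,0],"delta_rot":[0,0,0]},{"gripper":0.08,"travel":[0,0,0],"delta_rot":[0,0,0]},{"gripper":0,"travel":[0,0,0],"delta_rot":[0,0,0]},{"gripper":-0.08,"travel":[0,0,0],"delta_rot":[0,0,0]},{"gripper":-0.08,"travel":[0,0,0],"delta_rot":[0,0,0]}]'
python3 -m handwheel '[{"gripper":-0.08,"travel":[0,0,0],"delta_rot":[0,0,0]},{"gripper":-0.08,"travel":[0,0,-0.1],"delta_rot":[0,0,0]},{"gripper":-0.08,"travel":[0,0,-0.3],"delta_rot":[0,0,0]},{"gripper":-0.08,"travel":[0,0,-0.4],"delta_rot":[0,0,0]},{"gripper":-0.08,"travel":[0,0,-0.5],"delta_rot":[0,0,0]},{"gripper":-0.08,"travel":[0,0,-0.5],"delta_rot":[0,0,0]},{"gripper":-0.08,"travel":[0,0,-0.5],"delta_rot":[0,0,0]},{"gripper":-0.08,"travel":[0,0,-0.3],"delta_rot":[0,0,0]}]'
python3 - <<'E'
from h import *
import cv2
goto([.511,.276,.14],10.5)
a=imaging.snapshot("wrist"); cv2.imwrite("pics/w7.png",a)
b=imaging.snapshot("scene"); cv2.imwrite("pics/s7.png",b); c=cv2.resize(b[50:250,140:400],(390,300),interpolation=cv2.INTER_CUBIC)
o=np.zeros((300,800,3),np.uint8); o[:300,:390]=c; o[:300,400:800]=cv2.resize(a,(400,300)); cv2.imwrite("pics/c7.png",o)
E
```

```text
clock: 15.7
tool_pos: [0.5064, -0.1182, 0.0345]
orientation: [-0.0, 0.794, 0.608, -0.0]
wrist_force: [-0.1, 0.5, -1.2]
gripper_width: 0.0461
grasp_force: 9.1
clock: 16.37
tool_pos: [0.507, -0.1183, 0.1407]
orientation: [0.001, 0.794, 0.608, 0.001]
wrist_force: [0.6, -0.1, -1.8]
gripper_width: 0.0458
grasp_force: 9.1
t 16.37 pos [ 0.507  -0.1183  0.1407] yaw 74.91 turn z 10.734 level [0.018 0.001 0.   ] then travel [ 1.894 -9.675  0.017] w 0.0458 j6 -0.02
```

View pics/c7.png

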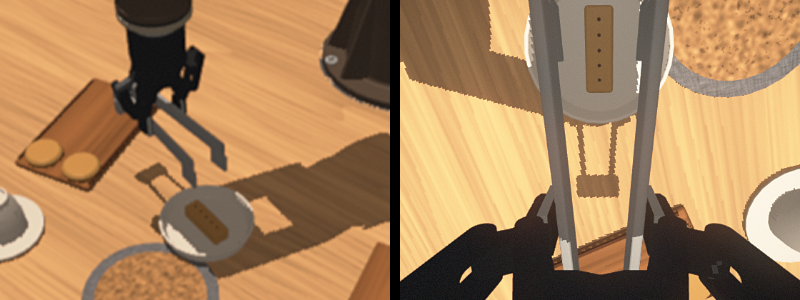

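The biscuit lies flat near the middle of the dish, and the tongs are free of it. Returning to the tongs' board.

```bash
python3 -m handwheel '[{"gripper":-0.08,"travel":[0,0,0],"delta_rot":[0,0,0.4]},{"gripper":-0.08,"travel":[0,0,0],"delta_rot":[0,0,0.83]},{"gripper":-0.08,"travel":[0,0,0],"delta_rot":[0,0,0.9]},{"gripper":-0.08,"travel":[0,0,0],"delta_rot":[0,0,0.9]},{"gripper":-0.08,"travel":[0,0,0],"delta_rot":[0,0,0.9]},{"gripper":-0.08,"travel":[0,0,0],"delta_rot":[0,0,0.9]},{"gripper":-0.08,"travel":[0,0,0],"delta_rot":[0,0,0.9]},{"gripper":-0.08,"travel":[0,0,0],"delta_rot":[0,0,0.9]}]' >/dev/null
python3 -m handwheel '[{"gripper":-0.08,"travel":[0,0,0],"delta_rot":[0,0,0.9]},{"gripper":-0.08,"travel":[0,0,0],"delta_rot":[0,0,0.9]},{"gripper":-0.08,"travel":[0,0,0],"delta_rot":[0,0,0.9]},{"gripper":-0.08,"travel":[0,0,0],"delta_rot":[0,0,0.9]},{"gripper":-0.08,"travel":[0,0,0],"delta_rot":[0,0,0.5]},{"gripper":-0.08,"travel":[0.04,-0.2,0],"delta_rot":[0,0,0]},{"gripper":-0.08,"travel":[0.1,-0.5,0],"delta_rot":[0,0,0]},{"gripper":-0.08,"travel":[0.13,-0.7,0],"delta_rot":[0,0,0]}]' >/dev/null
python3 -m handwheel '[{"gripper":-0.08,"travel":[0.14,-0.7,0],"delta_rot":[0,0,0]},{"gripper":-0.08,"travel":[0.14,-0.7,0],"delta_rot":[0,0,0]},{"gripper":-0.08,"travel":[0.14,-0.7,0],"delta_rot":[0,0,0]},{"gripper":-0.08,"travel":[0.14,-0.7,0],"delta_rot":[0,0,0]},{"gripper":-0.08,"travel":[0.14,-0.7,0],"delta_rot":[0,0,0]},{"gripper":-0.08,"travel":[0.14,-0.7,0],"delta_rot":[0,0,0]},{"gripper":-0.08,"travel":[0.14,-0.7,0],"delta_rot":[0,0,0]},{"gripper":-0.08,"travel":[0.14,-0.7,0],"delta_rot":[0,0,0]}]' >/dev/null
python3 -m handwheel '[{"gripper":-0.08,"travel":[0.14,-0.7,0],"delta_rot":[0,0,0]},{"gripper":-0.08,"travel":[0.14,-0.7,0],"delta_rot":[0,0,0]},{"gripper":-0.08,"travel":[0.1,-0.5,0],"delta_rot":[0,0,0]},{"gripper":-0.08,"travel":[0.1,-0.5,0],"delta_rot":[0,0,0]},{"gripper":-0.08,"travel":[0,-0.2,0],"delta_rot":[0,0,0]},{"gripper":-0.08,"travel":[0,0,0],"delta_rot":[0,0,0]},{"gripper":-0.08,"travel":[0,0,0],"delta_rot":[0,0,0]},{"gripper":-0.08,"travel":[0,0,0],"delta_rot":[0,0,0]}]'
python3 -c "
from h import *
goto([.5095,.2775,.0355],10.5)"
```

```text
clock: 19.13
tool_pos: [0.5095, 0.2722, 0.1382]
orientation: [0.0, 0.996, 0.092, -0.0]
wrist_force: [0.4, 0.4, -0.4]
gripper_width: 0.0464
grasp_force: 9.1
t 19.13 pos [0.5095 0.2722 0.1382] yaw 10.55 turn z 0.008 level [0.003 0.008 0.   ] then travel [ 0.025 -0.13   2.568] w 0.0464 j6 1.83
```

```bash
python3 -m handwheel '[{"gripper":-0.08,"travel":[0.02,-0.13,0.2],"delta_rot":[0,0,0]},{"gripper":-0.08,"travel":[0,0,0.4],"delta_rot":[0,0,0]},{"gripper":-0.08,"travel":[0,0,0.5],"delta_rot":[0,0,0]},{"gripper":-0.08,"travel":[0,0,0.5],"delta_rot":[0,0,0]},{"gripper":-0.08,"travel":[0,0,0.45],"delta_rot":[0,0,0]},{"gripper":-0.08,"travel":[0,0,0.3],"delta_rot":[0,0,0]},{"gripper":-0.08,"travel":[0,0,0.15],"delta_rot":[0,0,0]},{"gripper":-0.08,"travel":[0,0,0],"delta_rot":[0,0,0]}]'
python3 -m handwheel '[{"gripper":-0.08,"travel":[0,0,0],"delta_rot":[0,0,0]},{"gripper":-0.08,"travel":[0,0,0],"delta_rot":[0,0,0]},{"gripper":-0.08,"travel":[0,0,0.03],"delta_rot":[0,0,0]},{"gripper":-0.08,"travel":[0,0,0],"delta_rot":[0,0,0]},{"gripper":-0.08,"travel":[0,0,0],"delta_rot":[0,0,0]}]'
```

```text
clock: 19.8
tool_pos: [0.5091, 0.2777, 0.0372]
orientation: [0.0, 0.996, 0.091, -0.001]
wrist_force: [-0.4, -0.1, -0.6]
gripper_width: 0.0462
grasp_force: 9.1
clock: 20.22
tool_pos: [0.51, 0.2784, 0.0378]
orientation: [-0.0, 0.996, 0.092, 0.0]
wrist_force: [-0.6, -0.6, -1.0]
gripper_width: 0.046
grasp_force: 9.1
```

```bash
python3 -m handwheel '[{"gripper":-0.08,"travel":[0,0,0.03],"delta_rot":[0,0,0]},{"gripper":-0.08,"travel":[0,0,0],"delta_rot":[0,0,0]},{"gripper":-0.08,"travel":[0,0,0],"delta_rot":[0,0,0]}]'
python3 -m handwheel '[{"gripper":-0.08,"travel":[0,0,0.03],"delta_rot":[0,0,0]},{"gripper":-0.08,"travel":[0,0,0],"delta_rot":[0,0,0]},{"gripper":-0.08,"travel":[0,0,0],"delta_rot":[0,0,0]}]'
```

```text
clock: 20.47
tool_pos: [0.5097, 0.2783, 0.0361]
orientation: [0.0, 0.996, 0.092, -0.0]
wrist_force: [-0.5, 0.6, -1.1]
gripper_width: 0.0462
grasp_force: 9.1
clock: 20.72
tool_pos: [0.5099, 0.2784, 0.0352]
orientation: [-0.0, 0.996, 0.092, 0.0]
wrist_force: [-1.6, -0.3, 5.6]
gripper_width: 0.0464
grasp_force: 9.8
```

Contact with the board is felt at 5.6 N. Opening and going up.

```bash
python3 -m handwheel '[{"gripper":-0.14,"travel":[0,0,0],"delta_rot":[0,0,0]},{"gripper":-0.2,"travel":[0,0,0],"delta_rot":[0,0,0]},{"gripper":-0.4,"travel":[0,0,0],"delta_rot":[0,0,0]},{"gripper":-1,"travel":[0,0,0],"delta_rot":[0,0,0]},{"gripper":-1,"travel":[0,0,0],"delta_rot":[0,0,0]},{"gripper":-1,"travel":[0,0,0],"delta_rot":[0,0,0]},{"gripper":-1,"travel":[0,0,0],"delta_rot":[0,0,0]}]'
python3 -m handwheel '[{"gripper":-1,"travel":[0,0,-0.2],"delta_rot":[0,0,0]},{"gripper":-1,"travel":[0,0,-0.5],"delta_rot":[0,0,0]},{"gripper":-1,"travel":[0,0,-0.6],"delta_rot":[0,0,0]},{"gripper":-1,"travel":[0,0,-0.6],"delta_rot":[0,0,0]},{"gripper":-1,"travel":[0,0,-0.6],"delta_rot":[0,0,0]},{"gripper":-1,"travel":[0,0,-0.4],"delta_rot":[0,0,0]},{"gripper":-1,"travel":[0,0,-0.1],"delta_rot":[0,0,0]},{"gripper":-1,"travel":[0,0,0],"delta_rot":[0,0,0]}]'
python3 - <<'E'
from h import *
import cv2
goto([.43,-.03,.1],90)
b=imaging.snapshot("top"); cv2.imwrite("pics/t8.png",b)
s=imaging.snapshot("wrist"); cv2.imwrite("pics/s8.png",s)
o=np.zeros((480,800,3),np.uint8); o[:,:480]=cv2.resize(b[130:250,230:350],(480,480),interpolation=cv2.INTER_CUBIC); o[:240,480:]=cv2.resize(s,(320,240),interpolation=cv2.INTER_AREA); o[240:,480:]=cv2.resize(b[170:290,130:290],(320,240)); cv2.imwrite("pics/c8.png",o)
E
```

```text
clock: 21.3
tool_pos: [0.5097, 0.2783, 0.0349]
orientation: [-0.0, 0.996, 0.092, 0.0]
wrist_force: [0.2, -0.7, 0.1]
gripper_width: 0.0856
grasp_force: 0.0
clock: 21.97
tool_pos: [0.5104, 0.2786, 0.1565]
orientation: [-0.0, 0.996, 0.092, 0.001]
wrist_force: [0.0, -0.5, -0.8]
gripper_width: 0.0856
grasp_force: 0.0
t 21.97 pos [0.5104 0.2786 0.1565] yaw 10.52 turn z -13.247 level [-0.007 -0.025  0.   ] then travel [-7.716 -2.01   1.414] w 0.0856 j6 1.83
```

View pics/c8.png

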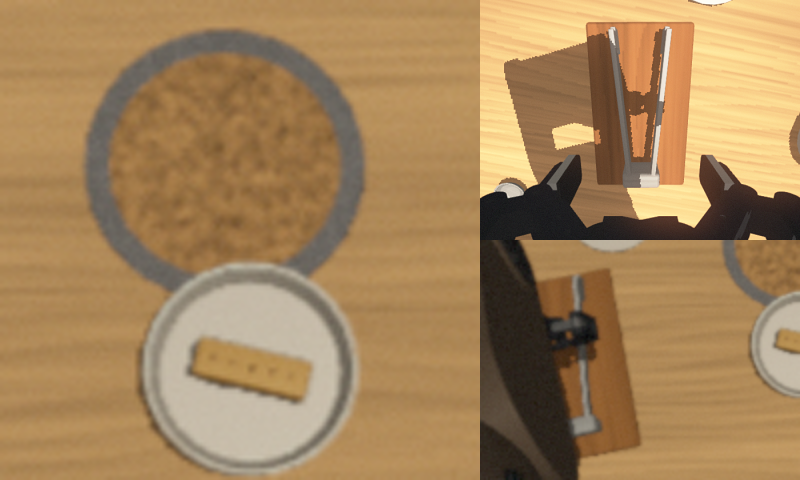

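The left panel shows the dish with edges u 142–358 and v 261–474, and the biscuit flat near its centre. The mat's edges are u 86–365 with its top at v 29. The other panels show the tongs standing on their board. The picture budget is used up, so I'll measure numerically from here.

```bash
cat >> h.py <<'E'
import cv2
from scipy.optimize import least_squares
def circ(P,r):
    f=lambda c: np.hypot(*(P-c[:2]).T)-r
    s=least_squares(f,P.mean(0),loss="soft_l1",f_scale=.002); return s.x,np.abs(s.fun).mean()
def topdish(b):
    "white, unsaturated rim blob near the middle: hull -> rim circle at z=.024"
    h=cv2.cvtColor(b,cv2.COLOR_BGR2HSV); m=((h[...,1]<75)&(h[...,2]>120)).astype(np.uint8)
    m[:, :240]=0; m[:,340:]=0; m[:115]=0; m[270:]=0
    m=cv2.morphologyEx(m,cv2.MORPH_OPEN,np.ones((3,3),np.uint8))
    n,l,st,ce=cv2.connectedComponentsWithStats(m); k=1+st[1:,4].argmax()
    cs,_=cv2.findContours((l==k).astype(np.uint8),cv2.RETR_EXTERNAL,cv2.CHAIN_APPROX_NONE)
    P=np.array([ray("top",p,.024) for p in cv2.convexHull(cs[0])[:,0].astype(float)])
    s=least_squares(lambda c: np.hypot(*(P-c[:2]).T)-c[2],[*P.mean(0),.07],loss="soft_l1",f_scale=.002)
    return s.x,st[k]
E
python3 - <<'E'
from h import *
f=lambda l,z: np.array([ray("top",((u+.5)/4-.5+230,(v+.5)/4-.5+130),z) for u,v in l])
d=f([(142,367),(358,367),(250,261),(250,474)],.024); print('dish',circ(d,.07))
m=f([(86,167),(365,167),(225,29),(127,70),(324,70)],.001); print('mat',circ(m,.095))
c=f([(108,167),(342,167)],.001); print(c)
b=cv2.imread("pics/t8.png"); print(topdish(b)); print(b[130+367//4,230+250//4+8],b[130+100//4,230+225//4], b[172,239],b[210,232])
x=f([(195,338),(312,362),(305,402),(190,375)],.027); print('bisc',x.mean(0))
E
```

```text
dish (array([ 0.53074751, -0.0251532 ]), np.float64(0.00027959692139423176))
mat (array([ 0.67142901, -0.01344374]), np.float64(0.0007962987147369427))
[[ 0.67151177  0.06584837]
 [ 0.66864706 -0.09166314]]
(array([ 0.52966048, -0.02215593,  0.06791952]), array([ 266,  196,   50,   53, 1789], dtype=int32))
[ 82 145 184] [ 61 102 138] [ 90 139 179] [ 82 131 170]
bisc [ 0.52846228 -0.02522056]
```

```bash
python3 -c "
from h import *
goto([.443,-.0325,.12],4.8)"
```

```text
t 22.07 pos [0.5094 0.2781 0.1545] yaw 10.52 turn z 0.953 level [0.001 0.005 0.   ] then travel [-2.304  7.599  0.862] w 0.0856 j6 1.83
```

```bash
python3 -m handwheel '[{"gripper":-1,"travel":[0,0,0],"delta_rot":[0,0,0.45]},{"gripper":-1,"travel":[0,0.2,0],"delta_rot":[0,0,0.5]},{"gripper":-1,"travel":[-0.1,0.5,0],"delta_rot":[0,0,0]},{"gripper":-1,"travel":[-0.2,0.7,0],"delta_rot":[0,0,0]},{"gripper":-1,"travel":[-0.2,0.7,0],"delta_rot":[0,0,0]},{"gripper":-1,"travel":[-0.2,0.7,0],"delta_rot":[0,0,0]},{"gripper":-1,"travel":[-0.2,0.7,0],"delta_rot":[0,0,0]},{"gripper":-1,"travel":[-0.2,0.7,0],"delta_rot":[0,0,0]}]' >/dev/null
python3 -m handwheel '[{"gripper":-1,"travel":[-0.2,0.7,0],"delta_rot":[0,0,0]},{"gripper":-1,"travel":[-0.2,0.7,0],"delta_rot":[0,0,0]},{"gripper":-1,"travel":[-0.2,0.7,0],"delta_rot":[0,0,0.0]},{"gripper":-1,"travel":[-0.2,0.7,0],"delta_rot":[0,0,0]},{"gripper":-1,"travel":[-0.2,0.5,0.2],"delta_rot":[0,0,0]},{"gripper":-1,"travel":[-0.2,0.3,0.3],"delta_rot":[0,0,0]},{"gripper":-1,"travel":[0,0,0.3],"delta_rot":[0,0,0]},{"gripper":-1,"travel":[0,0,0],"delta_rot":[0,0,0]}]' >/dev/null
python3 -m handwheel '[{"gripper":-1,"travel":[0,0,0],"delta_rot":[0,0,0]},{"gripper":-1,"travel":[0,0,0],"delta_rot":[0,0,0]},{"gripper":-1,"travel":[0,0,0],"delta_rot":[0,0,0]}]'
python3 -c "
from h import *
goto([.443,-.0325,.008],4.8)"
```

```text
clock: 23.65
tool_pos: [0.4451, -0.0399, 0.1232]
orientation: [0.0, 0.999, 0.042, 0.0]
wrist_force: [0.7, 0.1, -0.4]
gripper_width: 0.0855
grasp_force: 0.0
t 23.65 pos [ 0.4451 -0.0399  0.1232] yaw 4.86 turn z 0.011 level [ 0.001 -0.003 -0.   ] then travel [-0.036 -0.189  2.88 ] w 0.0855 j6 1.33
```

```bash
python3 -m handwheel '[{"gripper":-1,"travel":[-0.03,-0.19,0.2],"delta_rot":[0,0,0]},{"gripper":-1,"travel":[0,0,0.5],"delta_rot":[0,0,0]},{"gripper":-1,"travel":[0,0,0.6],"delta_rot":[0,0,0]},{"gripper":-1,"travel":[0,0,0.6],"delta_rot":[0,0,0]},{"gripper":-1,"travel":[0,0,0.5],"delta_rot":[0,0,0]},{"gripper":-1,"travel":[0,0,0.3],"delta_rot":[0,0,0]},{"gripper":-1,"travel":[0,0,0.1],"delta_rot":[0,0,0]},{"gripper":-1,"travel":[0,0,0.05],"delta_rot":[0,0,0]}]' >/dev/null
python3 -m handwheel '[{"gripper":-1,"travel":[0,0,0],"delta_rot":[0,0,0]},{"gripper":-1,"travel":[0,0,0],"delta_rot":[0,0,0]},{"gripper":-1,"travel":[0,0,0],"delta_rot":[0,0,0]}]'
python3 -c "
from h import *
u=np.array([.1407,.0118])/.1412
goto([*(np.array([.6714,-.0134])-.0667*u),.008],4.8)"
```

```text
clock: 24.57
tool_pos: [0.4434, -0.0328, 0.0097]
orientation: [0.0, 0.999, 0.042, 0.001]
wrist_force: [-0.5, 0.1, -0.6]
gripper_width: 0.0851
grasp_force: 0.0
t 24.57 pos [ 0.4434 -0.0328  0.0097] yaw 4.83 turn z 0.005 level [ 0.003 -0.013 -0.   ] then travel [ 4.053 -0.006  0.042] w 0.0851 j6 1.34
```

```bash
python3 -m handwheel '[{"gripper":-1,"travel":[0.1,0,0],"delta_rot":[0,0,0]},{"gripper":-1,"travel":[0.1,0,0],"delta_rot":[0,0,0]},{"gripper":-1,"travel":[0.1,0,0],"delta_rot":[0,0,0]},{"gripper":-1,"travel":[0.1,0,0],"delta_rot":[0,0,0]},{"gripper":-1,"travel":[0.1,0,0],"delta_rot":[0,0,0]},{"gripper":-1,"travel":[0.1,0,0],"delta_rot":[0,0,0]},{"gripper":-1,"travel":[0.1,0,0],"delta_rot":[0,0,0]},{"gripper":-1,"travel":[0.12,0,0],"delta_rot":[0,0,0]}]'
python3 -m handwheel '[{"gripper":-1,"travel":[0.14,0,0],"delta_rot":[0,0,0]},{"gripper":-1,"travel":[0.16,0,0],"delta_rot":[0,0,0]},{"gripper":-1,"travel":[0.18,0,0],"delta_rot":[0,0,0]},{"gripper":-1,"travel":[0.18,0,0],"delta_rot":[0,0,0]},{"gripper":-1,"travel":[0.18,0,0],"delta_rot":[0,0,0]},{"gripper":-1,"travel":[0.18,0,0],"delta_rot":[0,0,0]},{"gripper":-1,"travel":[0.18,0,0],"delta_rot":[0,0,0]},{"gripper":-1,"travel":[0.18,0,0],"delta_rot":[0,0,0]}]'
python3 -m handwheel '[{"gripper":-1,"travel":[0.18,0,0],"delta_rot":[0,0,0]},{"gripper":-1,"travel":[0.18,0,0],"delta_rot":[0,0,0]},{"gripper":-1,"travel":[0.16,0,0],"delta_rot":[0,0,0]},{"gripper":-1,"travel":[0.14,0,0],"delta_rot":[0,0,0]},{"gripper":-1,"travel":[0.1,0,0],"delta_rot":[0,0,0]},{"gripper":-1,"travel":[0.05,0,0],"delta_rot":[0,0,0]},{"gripper":-1,"travel":[0,0,0],"delta_rot":[0,0,0]},{"gripper":-1,"travel":[0,0,0],"delta_rot":[0,0,0]}]'
python3 - <<'E'
from h import *
u=np.array([.1407,.0118])/.1412
goto([*(np.array([.6714,-.0134])-.0667*u),.008],4.8)
b=imaging.snapshot("top"); cv2.imwrite("pics/t9.png",b); print(topdish(b))
w=imaging.snapshot("wrist"); cv2.imwrite("pics/w9.png",w); s=imaging.snapshot("scene"); cv2.imwrite("pics/s9.png",s)
E
```

```text
clock: 25.23
tool_pos: [0.4754, -0.03, 0.0088]
orientation: [-0.0, 0.999, 0.042, -0.001]
wrist_force: [-1.8, 0.3, 1.5]
gripper_width: 0.0852
grasp_force: 1.1
clock: 25.9
tool_pos: [0.5313, -0.0253, 0.0089]
orientation: [-0.0, 0.999, 0.042, -0.0]
wrist_force: [-2.3, -0.4, 0.8]
gripper_width: 0.0853
grasp_force: 1.0
clock: 26.57
tool_pos: [0.5629, -0.0227, 0.0089]
orientation: [0.0, 0.999, 0.042, 0.0]
wrist_force: [-0.5, -0.5, -0.4]
gripper_width: 0.0852
grasp_force: 0.0
t 26.57 pos [ 0.5629 -0.0227  0.0089] yaw 4.82 turn z 0.004 level [ 0.001 -0.003 -0.   ] then travel [ 1.054 -0.005  0.023] w 0.0852 j6 1.39
(array([ 0.69543532, -0.01686676,  0.0640091 ]), array([272, 138,  36,  10, 189], dtype=int32))
```

```bash
cat >> h.py <<'E'
def fitrim(name,img,c0,r=.07,z=.024,span=.03,inner=.066):
    "search the rim circle: bright inside, darker outside, sampled along the projected circle"
    g=cv2.GaussianBlur(cv2.cvtColor(img,cv2.COLOR_BGR2GRAY),(0,0),.8).astype(np.float32)
    h=cv2.cvtColor(img,cv2.COLOR_BGR2HSV)[...,1].astype(np.float32)
    m=imaging.camera_model(name); a=np.linspace(0,2*np.pi,180,endpoint=False); C=np.c_[np.cos(a),np.sin(a)]
    def samp(c,rr):
        X=np.c_[c+C*rr,np.full(len(a),z)]; p=(m["R"]@X.T).T+m["t"]; p=p@m["intrinsics"].T; p=(p[:,:2]/p[:,2:]).astype(np.float32)
        return cv2.remap(h,p[:,0].copy(),p[:,1].copy(),1).ravel()
    def sc(c): return np.mean(np.clip(samp(c,r+.004)-samp(c,r-.003),-60,60))
    best=None
    for st,sp in ((.003,span),(.0005,.004)):
        o=c0 if best is None else best[1]
        best=max(((sc(np.array(o)+[i,j]),np.array(o)+[i,j]) for i in np.arange(-sp,sp+1e-6,st) for j in np.arange(-sp,sp+1e-6,st)),key=lambda q:q[0])
    return best
E
python3 - <<'E'
from h import *
print('ref scene',fitrim("scene",cv2.imread("pics/s7.png"),[.5307,-.0252]))
print('ref top',fitrim("top",cv2.imread("pics/t8.png"),[.5307,-.0252]))
print('now scene',fitrim("scene",cv2.imread("pics/s9.png"),[.63,-.017]))
print('now top',fitrim("top",cv2.imread("pics/t9.png"),[.63,-.017]))
E
```

```text
ref scene (np.float32(43.43846), array([ 0.5342, -0.0252]))
ref top (np.float32(55.554367), array([ 0.5317, -0.0252]))
now scene (np.float32(43.86183), array([ 0.6345, -0.015 ]))
now top (np.float32(7.0934243), array([ 0.603 , -0.0435]))
```

```bash
python3 -m handwheel '[{"gripper":-1,"travel":[0.08,0,0],"delta_rot":[0,0,0]},{"gripper":-1,"travel":[0.1,0,0],"delta_rot":[0,0,0]},{"gripper":-1,"travel":[0.12,0,0],"delta_rot":[0,0,0]},{"gripper":-1,"travel":[0.12,0,0],"delta_rot":[0,0,0]},{"gripper":-1,"travel":[0.12,0,0],"delta_rot":[0,0,0]},{"gripper":-1,"travel":[0.12,0,0],"delta_rot":[0,0,0]},{"gripper":-1,"travel":[0.1,0,0],"delta_rot":[0,0,0]},{"gripper":-1,"travel":[0.09,0,0],"delta_rot":[0,0,0]}]'
python3 -m handwheel '[{"gripper":-1,"travel":[0.08,0,0],"delta_rot":[0,0,0]},{"gripper":-1,"travel":[0.06,0,0],"delta_rot":[0,0,0]},{"gripper":-1,"travel":[0.03,0,0],"delta_rot":[0,0,0]},{"gripper":-1,"travel":[0,0,0],"delta_rot":[0,0,0]},{"gripper":-1,"travel":[0,0,0],"delta_rot":[0,0,0]},{"gripper":-1,"travel":[0,0,0],"delta_rot":[0,0,0]}]'
python3 -m handwheel '[{"gripper":-1,"travel":[-0.2,0,0],"delta_rot":[0,0,0]},{"gripper":-1,"travel":[-0.4,0,0],"delta_rot":[0,0,0]},{"gripper":-1,"travel":[-0.6,0,0],"delta_rot":[0,0,0]},{"gripper":-1,"travel":[-0.6,0,0],"delta_rot":[0,0,0]},{"gripper":-1,"travel":[-0.6,0,-0.4],"delta_rot":[0,0,0]},{"gripper":-1,"travel":[-0.4,0,-0.6],"delta_rot":[0,0,0]},{"gripper":-1,"travel":[0,0,-0.6],"delta_rot":[0,0,0]},{"gripper":-1,"travel":[0,0,-0.6],"delta_rot":[0,0,0]}]'
python3 -m handwheel '[{"gripper":-1,"travel":[0,-0.6,-0.6],"delta_rot":[0,0,0]},{"gripper":-1,"travel":[0,-0.7,-0.3],"delta_rot":[0,0,0]},{"gripper":-1,"travel":[0,-0.7,0],"delta_rot":[0,0,0]},{"gripper":-1,"travel":[0,-0.7,0],"delta_rot":[0,0,0]},{"gripper":-1,"travel":[0,-0.7,0],"delta_rot":[0,0,0]},{"gripper":-1,"travel":[0,-0.7,0],"delta_rot":[0,0,0]},{"gripper":-1,"travel":[0,-0.6,0],"delta_rot":[0,0,0]},{"gripper":-1,"travel":[0,-0.3,0],"delta_rot":[0,0,0]}]'
python3 - <<'E'
from h import *
for n in ("scene","top"):
    b=imaging.snapshot(n); cv2.imwrite(f"pics/{n}10.png",b); print(n,fitrim(n,b,[.672,-.013]))
print(topdish(cv2.imread("pics/top10.png")))
E
```

```text
clock: 27.38
tool_pos: [0.5972, -0.0198, 0.0088]
orientation: [0.0, 0.999, 0.042, 0.0]
wrist_force: [-2.3, -0.5, -0.1]
gripper_width: 0.0853
grasp_force: 0.9
clock: 27.88
tool_pos: [0.6036, -0.0193, 0.0089]
orientation: [0.0, 0.999, 0.042, 0.0]
wrist_force: [-0.9, 0.3, 0.1]
gripper_width: 0.0851
grasp_force: 0.1
clock: 28.55
tool_pos: [0.4897, -0.0287, 0.0977]
orientation: [-0.0, 0.999, 0.042, -0.001]
wrist_force: [1.4, 0.2, 0.1]
gripper_width: 0.0855
grasp_force: 0.0
clock: 29.22
tool_pos: [0.4742, 0.1727, 0.133]
orientation: [-0.0, 0.999, 0.043, 0.0]
wrist_force: [0.2, -0.3, 0.2]
gripper_width: 0.0855
grasp_force: 0.0
scene (np.float32(28.952066), array([ 0.676, -0.009]))
top (np.float32(59.89012), array([ 0.6665, -0.012 ]))
(array([ 0.66764119, -0.01229164,  0.06958963]), array([ 260,  145,   52,   52, 1745], dtype=int32))
```

```bash
python3 - <<'E'
from h import *
b=cv2.imread("pics/top10.png"); h=cv2.cvtColor(b,cv2.COLOR_BGR2HSV)
c=proj("top",[.667,-.012,.02]); y,x=np.mgrid[:420,:560]
m=((np.hypot(x-c[0],y-c[1])<20)&(h[...,1]>85)).astype(np.uint8); n,l,st,ce=cv2.connectedComponentsWithStats(m); k=1+st[1:,4].argmax()
print(st[k],ray("top",ce[k],.027), cv2.minAreaRect(np.argwhere(l==k)[:,::-1].astype(np.float32)))
# mat, from grey ring outer edge: saturation low inside ring / high wood outside
g=fitrim("top",b,[.671,-.0134],r=.095,z=.001,span=.012); print('mat',g)
print('state',env.observe()["grasp_force"])
E
```

```text
[272 163  29  16 300] [ 0.66547913 -0.0126124 ] ((286.10614013671875, 170.49603271484375), (28.635456085205078, 10.506534576416016), 11.888657569885254)
mat (np.float32(60.0), array([ 0.6715, -0.0129]))
state 0.0
```

```bash
python3 -c "
from station import env
print(env.close_job())"
```

```text
the job is handed in; nothing more can be done
None
```

The job is handed in, with no verdict returned: the biscuit lies flat near the centre of the dish, the dish measured about 5 mm from the mat's centre (limit 15 mm), and the tongs were last seen standing on their board; one early turn move was repeated through a shell loop, against your rule on typing the rows, and every later move was typed out.

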